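Sort the casket-hinge fittings and hold the lid leaf in line for pinning

ROBOT

A 6-joint arm with a two-finger parallel gripper is mounted at the origin on the work surface. World frame = base frame: x ahead of the robot, y to its left, z up, the work surface at z = 0. Lengths are in mm, angles in rad, forces in N, time in s.
With the tool pointing down it reaches from about 350 to 775 mm from the base axis. Payload 7.3 kg.
Tool frame: the origin (TCP) lies between the finger pads; the fingertips stand 14 mm ahead of it and the grasp point (between the pads) lies 5 mm behind it; z points along the fingers, y is the line along which they close (so a half turn about z gives the same grasp; the last joint's range is limited). The gripper opens to 92 mm and grips with 3 to 60 N. Pads are 19 mm wide; open, the fingers measure 130 mm over their backs; the gripper's body (75 mm by 190 mm) begins 47 mm behind the grasp point.
Start: joints at [-1.368, 0.342, 1.524, -0, 1.275, -0.146], TCP at [179.452, -493.397, 240.741] pointing down, gripper open.
Joint ranges: [-2.53, 2.53], [-0.77, 2.02], [0.04, 2.7], [-1, 4.14], [0.28, 2.66], [-3.11, 3.11]. Speed limits (rad/s): [2.57, 2.57, 3.14, 3.14, 3.14, 3.14].

INTERFACE

Orientations are given as [roll, pitch, yaw] about the fixed x, y, z axes, in that order (R = Rz(yaw) Ry(pitch) Rx(roll)).
In Python, from plant import get_obs, cams, close_job gives the robot as it stands. The module is installed in compiled form; this text tells all that it offers.
- The arm moves only by the shell command python3 -m creep 'ROWS'. ROWS is JSON, a list of rows, each an object of numbers: "hand": the opening, from 0 (shut) to 1 (fully open); "tx", "ty", "tz": the shift along the tool's x, y, z in m; "spin": the turn about the tool's z in degrees. In form: [{"hand": .., "tx": .., "ty": .., "tz": .., "spin": ..}, ...]. A call has 1 to 5 rows; each row shifts and turns the commanded pose from where the row before left it, along the tool's axes as they then stand; what a row does not reach is not made up. A row lasts 1/8 s, in which the tool goes at most 62.5 mm and 10.7 degrees, less where a joint would pass 70% of its speed; a pose out of reach is approached as far as the arm can. A call is refused whole if a number of a shift passes 0.0625 or a number of a turn 10.7, either way. A call with a gripper value outside its range is refused whole. The fingers move at their own pace and stop on an object; the grip force is fixed at half the most. Time passes only in rows, so rows that do not move let the fingers close. It gives the time, the measured TCP pose, the force, the opening and the grip force at its end, in the units of the state.
- get_obs(): the state, without advancing time (a new reading comes with each control period).
- cams.capture(name): name is "scene" or "top"; returns a dict with "color" (400x640x3 uint8, red, green, blue), "K" (3x3 intrinsics, pixels), "R" (3x3) and "t" (3): a world point X has camera coordinates R X + t. Camera axes: x right, y down, z forward; pixel columns grow to the right and rows downward; lengths in mm; the calibration is good to about 2 mm. A picture is of the moment at which its call begins. There is no depth.
- close_job(): hands the job in; it is judged then, once.
The state is a dict: "time": time; "joint_positions": joint angles; "dq": joint speeds; "tau": joint torques, N m; "tool_pos": TCP position; "tcp_rot": TCP orientation; "contact_force": force on the tool from outside, world axes, zero at the start; "moment": the same for the moment, N m; "grip_width": finger opening in mm; "finger_force": force on a finger pad.
Only numpy, scipy, OpenCV 4.12 (cv2) and the standard library are available. Lean on these libraries where they do the work, as an engineer would, in place of code of your own. Each camera call takes 0.05 s, during which the arm holds its last target. There are 200 camera calls.

TASK

Get a jewel-casket hinge ready for pinning: put the steel hinge pin in the blue tray and the brass end cap in the red tray, and only after that pick up the loose hinge leaf and bring its knuckle between the two knuckles on the dark jamb block, level and opened out flat away from the block, so the holes line up for the pin. Finish while still holding the leaf there, steady in the gripper, without pressing it against the block or its knuckles; leave the bottle, the brush, and the ring on its soldering block alone.

Things in the scene. Friction and masses are not known exactly. Their poses are not given: they have to be found in the camera images.
- pin: Steel hinge pin lying on the bench: 80 mm long along its x axis, 8 mm diameter shaft with an 8 x 8 x 12 mm square head at its -x end. Origin at mid-length on the underside; z up. About 30 g. Pick it across y at the origin.
- cap: Brass end cap (domed finial) standing upright: 24 mm diameter for the lowest 11 mm, then doming in to 20.5 mm height. Origin at centre of underside. About 40 g.
- pin_tray: Blue open tray for the pin, fixed to the bench: 110 x 110 mm outside, walls 4 mm thick and 22 mm high, floor 4 mm thick. Origin at centre of underside, x and y along its sides. It may be on either side of the red one.
- cap_tray: Red open tray for the end cap, fixed to the bench; same sizes and origin as the blue tray.
- leaf: Loose hinge leaf lying flat: a pale wood rail 40 (x) x 50 (y) x 20 mm (z), 3 mm brass plate on top, one brass knuckle beyond its +x face. Origin at centre of the rail's underside, z up. About 90 g. Grip it by its end faces 50 mm apart (fingers closing along y, over the origin), which leaves the knuckle free.
- leaf_knuckle (a point): Centre of the loose leaf's knuckle: a tube along the leaf's y, 20 mm long, 20 mm outside and 13 mm inside diameter; it lies 34 mm in +x and 20 mm up from the leaf's origin. Axes as the leaf.
- jamb: Dark wood jamb block, fixed to the bench: 60 (x) x 110 (y) x 50 mm (z), with a brass leaf on top carrying two knuckles off its -x face, which looks more or less towards the robot. Origin at centre of underside.
- jamb_axis (a point): Point on the fixed hinge axis, mid-gap between the block's two knuckles: 44 mm in -x and 50 mm up from the block's origin; axis along the block's y. Fixed knuckles: 20 mm outside, 13 mm inside diameter, from 13 to 31 mm either side, so the gap is 26 mm, open above, below and to the robot. At the finish leaf_knuckle is here, leaf axes parallel to the block's.
- bottle: White plastic bottle, 60 mm diameter, 140 mm high, origin at centre of underside. Leave alone.
- brush: Brush about 160 mm long lying on the bench beyond the jamb block. Leave alone.
- ring: Silvery ring blank, 22 mm diameter, 6 mm high, lying on the fixed white-and-cork soldering block (90 x 90 x 36 mm). Leave alone.

How it is judged (in metres and radians):
On the way, in this order (a step that is already met when the one before it is completed fails the run):
1. the pin rests released in the blue tray and the end cap in the red tray, while the leaf is still lying on the bench (x of pin in the frame of pin_tray between -0.047 and 0.047 m and y of pin in the frame of pin_tray between -0.047 and 0.047 m and height (world z) of each of pin, cap below 0.014 m and linear speed of each of pin, cap below 0.02 m/s and contact force between each of pin, cap and the fingers below 0.1 N and x of cap in the frame of cap_tray between -0.047 and 0.047 m and y of cap in the frame of cap_tray between -0.047 and 0.047 m and height (world z) of leaf below 0.01 m), for 0.2 s.
2. then the leaf is gripped and lifted clear of the bench (contact force between leaf and the fingers above 1.5 N and height (world z) of leaf above 0.02 m), for 0.2 s.
At the end, for the whole second after the job is handed in: Pin on the blue tray's floor, cap on the red one's (within 47 mm of centre each way), released. Leaf gripped (over 1.5 N) and still, knuckle centre within 3.5 mm of the axis in height and to and fro, 4 mm along it, axes within 0.08 rad, level within 0.15 rad, under 3 N on the jamb (x of pin in the frame of pin_tray between -0.047 and 0.047 m and y of pin in the frame of pin_tray between -0.047 and 0.047 m and height (world z) of each of pin, cap below 0.014 m and linear speed of each of pin, cap below 0.02 m/s and contact force between each of pin, cap and the fingers below 0.1 N and x of cap in the frame of cap_tray between -0.047 and 0.047 m and y of cap in the frame of cap_tray between -0.047 and 0.047 m and x of leaf_knuckle in the frame of jamb_axis between -0.0035 and 0.0035 m and y of leaf_knuckle in the frame of jamb_axis between -0.004 and 0.004 m and z of leaf_knuckle in the frame of jamb_axis between -0.0035 and 0.0035 m and angle between the y axis of leaf and the y axis of jamb, either way round below 0.08 rad and angle between leaf's own z axis and vertical below 0.15 rad and contact force between leaf and the fingers above 1.5 N and contact force between leaf and jamb below 3 N and linear speed of leaf below 0.01 m/s); the arm keeps its last pose, push and grip.
It fails at once if the white bottle is disturbed (moved more than 30 mm) (distance of bottle from where it was at the start of the episode above 0.03 m).
It fails at once if the brush is disturbed (moved more than 30 mm) (distance of brush from where it was at the start of the episode above 0.03 m).
It fails at once if the ring is disturbed (moved more than 20 mm) (distance of ring from where it was at the start of the episode above 0.02 m).
It fails at once if the bottle is tipped (angle between bottle's own z axis and vertical above 0.4 rad).
It also fails if it takes over 72 s, if anything falls off the work surface, if the arm or the gripper's body presses on something with over 40 N, if the wrist force passes 120 N, or if a joint passes its speed limit or range.

## Working session

There is one attempt and no reset: what is moved stays moved. The work goes in short steps, Python scripts to look and compute and a shell command to move; the robot and the scene stay as the last step left them, time stands still between calls to the robot, and variables do not carry over. Pictures are saved under pics/ and viewed, at most 10 in all, crops included, and the job is handed in when it is done.

```bash
mkdir -p pics; python3 - <<'E'
from plant import get_obs,cams
import cv2,numpy as np,pickle
o=get_obs();print({k:np.round(v,3).tolist() for k,v in o.items()})
for n in("scene","top"):
    c=cams.capture(n);pickle.dump(c,open(f"{n}0.pkl","wb"));cv2.imwrite(f"pics/{n}0.png",c["color"][:,:,::-1])
    print(n,np.round(c["K"],1).tolist(),np.round(c["R"],3).tolist(),np.round(c["t"],1).tolist())
E
```

```text
{'time': 0.0, 'joint_positions': [-1.368, 0.343, 1.525, -0.0, 1.275, -0.146], 'dq': [0.0, -0.0, 0.002, -0.001, 0.002, -0.002], 'tau': [-0.001, -43.124, -24.422, 0.072, 0.056, -0.0], 'tool_pos': [179.36, -492.984, 240.029], 'tcp_rot': [-3.14, -0.0, 0.349], 'contact_force': [0.838, 0.331, -0.305], 'moment': [0.003, -0.011, -0.018], 'finger_force': 0.0, 'grip_width': 91.852}
scene [[520.1, 0.0, 321.2], [0.0, 520.1, 203.6], [0.0, 0.0, 1.0]] [[-0.754, 0.657, -0.007], [0.471, 0.533, -0.702], [-0.458, -0.533, -0.712]] [496.6, -226.9, 1553.0]
top [[361.4, 0.0, 321.3], [0.0, 361.4, 199.1], [0.0, 0.0, 1.0]] [[0.015, -0.999, 0.036], [-0.995, -0.019, -0.1], [0.101, -0.034, -0.994]] [-58.2, 634.3, 754.1]
```

View pics/scene0.png

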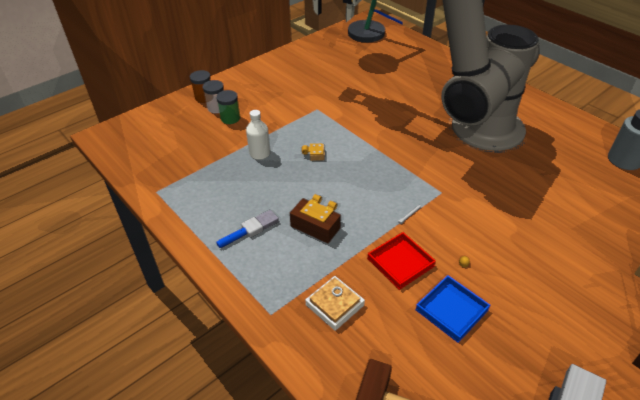

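View pics/top0.png

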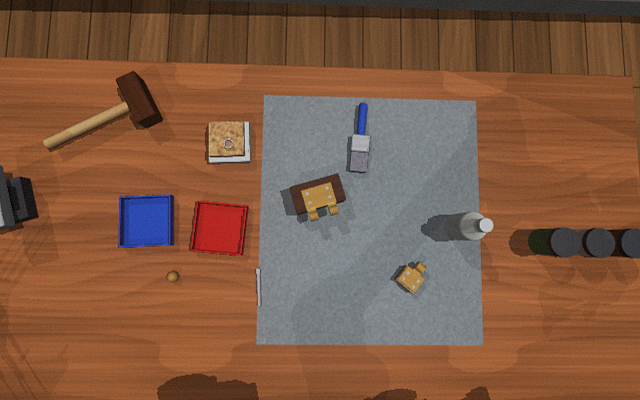

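The scene view shows the leaf near (315,152), jamb (317,218), pin (410,214), cap (465,261), red tray (401,260) and blue tray (453,308). In the top view the leaf is at (411,278), jamb (318,198), pin (258,287), cap (172,276), red tray (219,228) and blue tray (146,221).

```bash
cat > h.py <<'E'
import numpy as np,cv2,pickle
def ray(c,px,z):
    px=np.atleast_2d(np.array(px,float)); K,R,t=c["K"],c["R"],np.ravel(c["t"])
    d=(R.T@np.linalg.inv(K)@np.c_[px,np.ones(len(px))].T).T; o=-R.T@t
    return o+d*((z-o[2])/d[:,2])[:,None]
def proj(c,X):
    q=np.atleast_2d(X)@c["R"].T+np.ravel(c["t"]); q=q@c["K"].T; return q[:,:2]/q[:,2:]
def blobs(m,minA=8):
    n,l,s,ce=cv2.connectedComponentsWithStats(m.astype(np.uint8))
    return [(int(s[i,4]),ce[i],l==i) for i in range(1,n) if s[i,4]>=minA]
E
python3 - <<'E'
from h import *
T=pickle.load(open("top0.pkl","rb"));S=pickle.load(open("scene0.pkl","rb"))
for n,c in(("top",T),("scene",S)):
    im=c["color"].astype(int);r,g,b=im[...,0],im[...,1],im[...,2]
    hsv=cv2.cvtColor(c["color"],cv2.COLOR_RGB2HSV).astype(int);h,s,v=hsv[...,0],hsv[...,1],hsv[...,2]
    ms={"blue":(b>130)&(r<60),"red":(r>130)&(g<50)&(b<50),"brass":(h>15)&(h<28)&(s>150)&(v>120),}
    for k,m in ms.items():
        for A,ce,l in blobs(m,25):
            print(n,k,A,ce.round(1),ray(c,ce,{"blue":8,"red":8,"brass":20}[k]).round(0)[0,:2])
def crop(c,u,v,w,h,f): return cv2.resize(c["color"][v:v+h,u:u+w],None,fx=f,fy=f,interpolation=cv2.INTER_NEAREST)
a=np.vstack([crop(T,275,165,80,60,5),crop(T,380,250,80,60,5)]);b=np.vstack([crop(S,280,190,80,60,5),crop(S,290,130,80,60,5)])
cv2.imwrite("pics/crop1.png",np.hstack([a,b])[:,:,::-1])
E
```

```text
top blue 183 [362.3 118.1] [ 827. -140.]
top blue 2236 [145.5 221. ] [582. 337.]
top red 2255 [218.5 228.1] [569. 178.]
top brass 591 [318.9 198.7] [637. -42.]
top brass 279 [412.8 276.5] [ 470. -251.]
top brass 63 [171.4 276.5] [464. 270.]
scene blue 166 [231.3 236.5] [ 821. -142.]
scene blue 1947 [453.7 308.3] [581. 338.]
scene red 1635 [401.1 259.4] [567. 175.]
scene brass 162 [313.9 149.3] [ 469. -248.]
scene brass 461 [317.8 208.7] [612. -66.]
scene brass 69 [464.3 259.9] [469. 276.]
scene brass 620 [332.2 301.1] [767. 161.]
```

View pics/crop1.png

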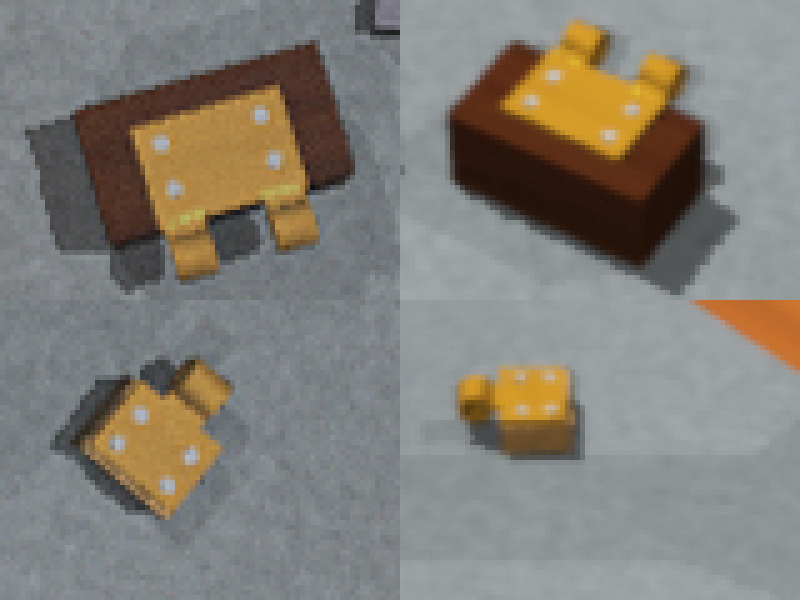

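The crops show the jamb with its knuckles at top-view pixels near (314,216) and (333,209). The leaf's knuckle points up and to the right, near (421,327−... i.e. crop (205,388)); screws are usable fiducials. Next I'll measure everything to sub-pixel.

```bash
cat >> h.py <<'E'
def tri(T,p,S,q):
    A=[];
    for c,x in((T,p),(S,q)):
        P=c["K"]@np.c_[c["R"],np.ravel(c["t"])]; A+=[x[0]*P[2]-P[0],x[1]*P[2]-P[1]]
    A=np.array(A);A=A/np.linalg.norm(A[:,:3],axis=1)[:,None]
    return np.linalg.lstsq(A[:,:3],-A[:,3],rcond=None)[0]
def up(c,u,v,w,h,f=8):
    im=cv2.resize(c["color"][v:v+h,u:u+w],None,fx=f,fy=f,interpolation=cv2.INTER_CUBIC)
    return im,lambda p:(np.asarray(p,float)+.5)/f-.5+[u,v]
def brass(im):
    H=cv2.cvtColor(im,cv2.COLOR_RGB2HSV).astype(int)
    return ((H[...,0]>12)&(H[...,0]<30)&(H[...,1]>130)&(H[...,2]>70))
def screws(c,u,v,w,h):
    im,f=up(c,u,v,w,h); m=brass(im); m=max(blobs(m,200),key=lambda b:b[0])[2]
    cs,_=cv2.findContours(m.astype(np.uint8),cv2.RETR_EXTERNAL,cv2.CHAIN_APPROX_NONE)
    full=cv2.drawContours(np.zeros(m.shape,np.uint8),cs,-1,1,-1)>0
    w_=im[...,2].astype(float)*(full)   # blue channel is high on the screws
    b=sorted(blobs((w_>110)&full,60),key=lambda b:-b[0])[:4]
    return full,f,[f(x[1]) for x in b],[x[0] for x in b]
E
python3 - <<'E'
from h import *
T=pickle.load(open("top0.pkl","rb"));S=pickle.load(open("scene0.pkl","rb"))
B={"jamb":((285,175,65,50),(290,190,60,55),53),"leaf":((392,255,40,45),(298,135,35,30),23)}
for k,(a,b,z) in B.items():
    for n,c,r in(("T",T,a),("S",S,b)):
        full,f,sc,A=screws(c,*r); P=ray(c,sc,z); print(k,n,A,P[:,:2].round(1).tolist(),"mean",P.mean(0)[:2].round(1))
# trays
for n,c in(("T",T),("S",S)):
    im=c["color"].astype(int)
    for k,m in(("blue",(im[...,2]>100)&(im[...,0]<60)),("red",(im[...,0]>100)&(im[...,1]<60)&(im[...,2]<60))):
        l=max(blobs(m,100),key=lambda b:b[0])[2]; P=ray(c,np.argwhere(l)[:,::-1],22)[:,:2].astype(np.float32)
        print(n,k,cv2.minAreaRect(P))
# pin: bright pixels
for n,c,(u,v,w,h) in(("T",T,(245,255,28,65)),("S",S,(385,195,50,40))):
    im,f=up(c,u,v,w,h); g=im.min(2).astype(int); H=cv2.cvtColor(im,cv2.COLOR_RGB2HSV)
    m=(g>(165 if n=="T" else 185))
    for A,ce,l in blobs(m,300):
        P=ray(c,f(np.argwhere(l)[:,::-1]),5)[:,:2].astype(np.float32)
        print("pin",n,A,ce,cv2.minAreaRect(P))
    print(np.percentile(g,[50,90,97,99]))
for n,c,(u,v,w,h) in(("T",T,(160,262,26,26)),("S",S,(452,248,26,26))):
    im,f=up(c,u,v,w,h); H=cv2.cvtColor(im,cv2.COLOR_RGB2HSV).astype(int); m=(H[...,0]>15)&(H[...,1]>150)
    l=max(blobs(m,100),key=lambda b:b[0]); print("cap",n,l[0],f(l[1]),ray(c,f(l[1]),9).round(1))
E
```

```text
jamb T [693, 663, 641, 627] [[645.0, -15.6], [658.1, -57.7], [639.1, -63.8], [625.9, -21.6]] mean [642.  -39.7]
jamb S [419, 397, 371, 358] [[637.7, -63.9], [643.6, -16.2], [624.5, -21.8], [656.8, -58.0]] mean [640.6 -40. ]
leaf T [684, 654, 653, 624] [[478.9, -238.5], [448.8, -249.9], [461.4, -260.3], [466.5, -228.3]] mean [ 463.9 -244.3]
leaf S [201, 194] [[477.6, -238.5], [465.1, -228.8]] mean [ 471.3 -233.6]
T blue ((582.9967651367188, 333.36285400390625), (108.2608413696289, 109.5151596069336), 2.8385040760040283)
T red ((569.9754028320312, 174.99978637695312), (111.7286605834961, 110.48616027832031), 85.35205841064453)
S blue ((585.7919921875, 336.55755615234375), (112.38076782226562, 110.39921569824219), 3.246546983718872)
S red ((576.7161865234375, 184.3804931640625), (129.2275390625, 120.73351287841797), 85.10894775390625)
pin T 3174 [108.0110271  234.50126024] ((442.680908203125, 87.98578643798828), (77.97639465332031, 6.049283027648926), 2.2809805870056152)
[120. 134. 162. 176.]
pin S 746 [211.55093834 136.63136729] ((432.07049560546875, 85.47440338134766), (56.45561218261719, 2.797999620437622), 3.2759861946105957)
pin S 372 [131.8655914  199.36021505] ((472.03131103515625, 86.95883178710938), (12.081398010253906, 5.450641632080078), 8.700882911682129)
[141. 155. 161. 185.]
cap T 5743 [172.24944498 276.21490293] [[463.7 272.2   9. ]]
cap S 6096 [463.99352034 261.10861631] [[464.  273.4   9. ]]
```

```bash
cat > plan.py <<'E'
import sys,numpy as np
from plant import get_obs
from scipy.spatial.transform import Rotation as Ro
def cur():
    o=get_obs(); r=o["tcp_rot"]; return np.array(o["tool_pos"]),Ro.from_euler("xyz",r),o
def plan(pts):
    p,R,o=cur(); print("t",round(o["time"],2),"pos",p.round(1),"rpy",np.round(o["tcp_rot"],3),"grip",round(o["grip_width"],1))
    y=R.as_euler("xyz")[2]
    for X in pts:
        s=np.degrees((y-X[3]+np.pi)%(2*np.pi)-np.pi); y=X[3]
        d=np.array(X[:3])-p; p=np.array(X[:3]); c,sn=np.cos(y),np.sin(y)
        print(X,"spin %.1f then mm tx %.1f ty %.1f tz %.1f  rows>=%.1f"%(s,c*d[0]+sn*d[1],sn*d[0]-c*d[1],-d[2],np.linalg.norm(d)/62.5))
if __name__=="__main__": plan([list(map(float,a.split(","))) for a in sys.argv[1:]])
E
python3 plan.py 400,-250,240,0.04 442.7,88,130,0.04 442.7,88,17.5,.04
```

```text
t 0.1 pos [ 179.4 -493.   240.1] rpy [-3.14  -0.     0.349] grip 92.0
[400.0, -250.0, 240.0, 0.04] spin 17.7 then mm tx 230.2 ty -234.0 tz 0.1  rows>=5.3
[442.7, 88.0, 130.0, 0.04] spin 0.0 then mm tx 56.2 ty -336.0 tz 110.0  rows>=5.7
[442.7, 88.0, 17.5, 0.04] spin 0.0 then mm tx 0.0 ty 0.0 tz 112.5  rows>=1.8
```

```bash
python3 -m creep '[{"hand":1,"tx":0,"ty":0,"tz":0,"spin":8.85},{"hand":1,"tx":0,"ty":0,"tz":0,"spin":8.85},{"hand":1,"tx":0.029,"ty":-0.029,"tz":0,"spin":0},{"hand":1,"tx":0.029,"ty":-0.029,"tz":0,"spin":0},{"hand":1,"tx":0.029,"ty":-0.029,"tz":0,"spin":0}]'
python3 -m creep '[{"hand":0.6,"tx":0.029,"ty":-0.029,"tz":0,"spin":0},{"hand":0.6,"tx":0.029,"ty":-0.029,"tz":0,"spin":0},{"hand":0.6,"tx":0.029,"ty":-0.029,"tz":0,"spin":0},{"hand":0.6,"tx":0.029,"ty":-0.029,"tz":0,"spin":0},{"hand":0.6,"tx":0.027,"ty":-0.031,"tz":0,"spin":0}]'
python3 -m creep '[{"hand":0.6,"tx":0.006,"ty":-0.033,"tz":0.011,"spin":0},{"hand":0.6,"tx":0.006,"ty":-0.033,"tz":0.011,"spin":0},{"hand":0.6,"tx":0.006,"ty":-0.033,"tz":0.011,"spin":0},{"hand":0.6,"tx":0.006,"ty":-0.033,"tz":0.011,"spin":0},{"hand":0.6,"tx":0.006,"ty":-0.033,"tz":0.011,"spin":0}]'
python3 -m creep '[{"hand":0.6,"tx":0.005,"ty":-0.034,"tz":0.011,"spin":0},{"hand":0.6,"tx":0.005,"ty":-0.034,"tz":0.011,"spin":0},{"hand":0.6,"tx":0.005,"ty":-0.034,"tz":0.011,"spin":0},{"hand":0.6,"tx":0.005,"ty":-0.034,"tz":0.011,"spin":0},{"hand":0.6,"tx":0.005,"ty":-0.034,"tz":0.011,"spin":0}]'
python3 -m creep '[{"hand":0.6,"tx":0,"ty":0,"tz":0,"spin":0}]'; python3 plan.py 442.7,88,17.5,.04
```

```text
time: 0.72
tool_pos: [263.5, -401.9, 240.3]
tcp_rot: [-3.141, 0.0, 0.039]
contact_force: [-0.2, -0.5, -0.2]
grip_width: 91.8
finger_force: 0.0
time: 1.35
tool_pos: [400.6, -249.3, 240.4]
tcp_rot: [-3.141, 0.0, 0.04]
contact_force: [1.1, -0.3, -0.4]
grip_width: 55.3
finger_force: 0.0
time: 1.98
tool_pos: [423.2, -83.2, 185.2]
tcp_rot: [-3.142, 0.0, 0.04]
contact_force: [0.4, 0.0, 0.4]
grip_width: 55.2
finger_force: 0.0
time: 2.6
tool_pos: [441.4, 87.6, 130.2]
tcp_rot: [3.142, 0.0, 0.04]
contact_force: [-0.0, -0.6, -0.5]
grip_width: 55.1
finger_force: 0.0
time: 2.72
tool_pos: [440.8, 88.1, 129.8]
tcp_rot: [-3.141, 0.002, 0.043]
contact_force: [0.3, -0.4, -0.6]
grip_width: 54.8
finger_force: 0.0
t 2.73 pos [440.8  88.1 129.8] rpy [-3.141e+00  2.000e-03  4.300e-02] grip 54.8
[442.7, 88.0, 17.5, 0.04] spin 0.2 then mm tx 1.9 ty 0.2 tz 112.3  rows>=1.8
```

```bash
python3 -m creep '[{"hand":0.6,"tx":0.002,"ty":0,"tz":0.04,"spin":0},{"hand":0.6,"tx":0,"ty":0,"tz":0.04,"spin":0},{"hand":0.6,"tx":0,"ty":0,"tz":0.022,"spin":0},{"hand":0.6,"tx":0,"ty":0,"tz":0.01,"spin":0},{"hand":0.6,"tx":0,"ty":0,"tz":0,"spin":0}]'
python3 -m creep '[{"hand":0,"tx":0,"ty":0,"tz":0,"spin":0},{"hand":0,"tx":0,"ty":0,"tz":0,"spin":0},{"hand":0,"tx":0,"ty":0,"tz":0,"spin":0},{"hand":0,"tx":0,"ty":0,"tz":0,"spin":0},{"hand":0,"tx":0,"ty":0,"tz":0,"spin":0}]'
python3 -m creep '[{"hand":0,"tx":0,"ty":0,"tz":-0.02,"spin":0},{"hand":0,"tx":0,"ty":0,"tz":-0.04,"spin":0},{"hand":0,"tx":0,"ty":0,"tz":-0.03,"spin":0},{"hand":0,"tx":0,"ty":0,"tz":0,"spin":0}]'
python3 plan.py 583,334.5,110,.05 583,334.5,24,.05
```

```text
time: 3.35
tool_pos: [443.6, 86.1, 18.7]
tcp_rot: [3.141, 0.001, 0.039]
contact_force: [-0.3, 0.1, -0.2]
grip_width: 55.3
finger_force: 0.0
time: 3.98
tool_pos: [443.6, 86.6, 18.8]
tcp_rot: [3.142, -0.0, 0.04]
contact_force: [-0.6, 0.5, 0.1]
grip_width: 9.9
finger_force: 0.1
time: 4.47
tool_pos: [444.9, 86.7, 110.6]
tcp_rot: [3.141, -0.005, 0.04]
contact_force: [0.4, -0.1, -1.1]
grip_width: 0.5
finger_force: 0.0
t 4.47 pos [444.9  86.7 110.6] rpy [ 3.141 -0.005  0.04 ] grip 0.5
[583.0, 334.5, 110.0, 0.05] spin -0.6 then mm tx 150.3 ty -240.6 tz 0.6  rows>=4.5
[583.0, 334.5, 24.0, 0.05] spin 0.0 then mm tx 0.0 ty 0.0 tz 86.0  rows>=1.4
```

```bash
python3 -m creep '[{"hand":0.5,"tx":0,"ty":0,"tz":0,"spin":0},{"hand":0.5,"tx":-0.002,"ty":0,"tz":0,"spin":0},{"hand":0.5,"tx":0,"ty":0,"tz":0.0,"spin":0},{"hand":0.5,"tx":0,"ty":0,"tz":0.04,"spin":0},{"hand":0.5,"tx":0,"ty":0,"tz":0.03,"spin":0}]'
python3 -m creep '[{"hand":0.5,"tx":0,"ty":0,"tz":0.016,"spin":0},{"hand":0.5,"tx":0,"ty":0,"tz":0.0085,"spin":0},{"hand":0.5,"tx":0,"ty":0,"tz":0,"spin":0}]'
python3 -m creep '[{"hand":0,"tx":0,"ty":0,"tz":0,"spin":0},{"hand":0,"tx":0,"ty":0,"tz":0,"spin":0},{"hand":0,"tx":0,"ty":0,"tz":0,"spin":0},{"hand":0,"tx":0,"ty":0,"tz":0,"spin":0},{"hand":0,"tx":0,"ty":0,"tz":0,"spin":0}]'
python3 -m creep '[{"hand":0,"tx":0,"ty":0,"tz":0,"spin":0},{"hand":0,"tx":0,"ty":0,"tz":0,"spin":0}]'
```

```text
time: 5.1
tool_pos: [441.2, 86.5, 37.3]
tcp_rot: [3.142, 0.001, 0.04]
contact_force: [0.5, 0.3, 0.1]
grip_width: 44.1
finger_force: 0.0
time: 5.48
tool_pos: [441.5, 86.5, 14.4]
tcp_rot: [3.141, 0.0, 0.04]
contact_force: [-0.2, -0.3, 0.1]
grip_width: 45.6
finger_force: 0.0
time: 6.1
tool_pos: [441.7, 86.5, 14.3]
tcp_rot: [3.141, -0.0, 0.04]
contact_force: [0.0, 0.2, 2.0]
grip_width: 6.9
finger_force: 30.3
time: 6.35
tool_pos: [441.7, 86.5, 14.3]
tcp_rot: [3.141, -0.0, 0.04]
contact_force: [-0.4, 0.4, 3.2]
grip_width: 6.6
finger_force: 30.6
```

```bash
python3 -m creep '[{"hand":0,"tx":0,"ty":0,"tz":-0.01,"spin":0},{"hand":0,"tx":0,"ty":0,"tz":-0.03,"spin":0},{"hand":0,"tx":0,"ty":0,"tz":-0.04,"spin":0},{"hand":0,"tx":0,"ty":0,"tz":-0.02,"spin":0},{"hand":0,"tx":0,"ty":0,"tz":0,"spin":0}]'
python3 plan.py 583,334.5,115,.05 583,334.5,22,.05
```

```text
time: 6.98
tool_pos: [442.3, 86.5, 115.7]
tcp_rot: [3.141, -0.004, 0.04]
contact_force: [0.2, 0.6, -0.9]
grip_width: 6.9
finger_force: 30.0
t 6.97 pos [442.3  86.5 115.7] rpy [ 3.141 -0.004  0.04 ] grip 6.9
[583.0, 334.5, 115.0, 0.05] spin -0.6 then mm tx 152.9 ty -240.6 tz 0.7  rows>=4.6
[583.0, 334.5, 22.0, 0.05] spin 0.0 then mm tx 0.0 ty 0.0 tz 93.0  rows>=1.5
```

```bash
python3 -m creep '[{"hand":0,"tx":0.010,"ty":-0.015,"tz":0,"spin":-0.6},{"hand":0,"tx":0.021,"ty":-0.033,"tz":0,"spin":0},{"hand":0,"tx":0.021,"ty":-0.033,"tz":0,"spin":0},{"hand":0,"tx":0.021,"ty":-0.033,"tz":0,"spin":0},{"hand":0,"tx":0.021,"ty":-0.033,"tz":0,"spin":0}]'
python3 -m creep '[{"hand":0,"tx":0.021,"ty":-0.033,"tz":0,"spin":0},{"hand":0,"tx":0.021,"ty":-0.033,"tz":0,"spin":0},{"hand":0,"tx":0.017,"ty":-0.028,"tz":0,"spin":0},{"hand":0,"tx":0,"ty":0,"tz":0,"spin":0}]'
python3 plan.py 583,334.5,115,.05 583,334.5,20,.05
python3 - <<'E'
from h import *; from plant import cams
a=cams.capture("scene")["color"]; cv2.imwrite("pics/s1.png",cv2.resize(a[200:360,360:560],None,fx=3,fy=3)[:,:,::-1])
E
```

```text
time: 7.6
tool_pos: [528.3, 240.1, 112.4]
tcp_rot: [3.141, 0.002, 0.051]
contact_force: [0.6, -0.0, 0.4]
grip_width: 6.6
finger_force: 30.0
time: 8.1
tool_pos: [582.0, 337.5, 111.6]
tcp_rot: [3.141, 0.002, 0.053]
contact_force: [-0.4, -0.6, -0.2]
grip_width: 6.7
finger_force: 30.0
t 8.1 pos [582.  337.5 111.6] rpy [3.141e+00 2.000e-03 5.300e-02] grip 6.7
[583.0, 334.5, 115.0, 0.05] spin 0.2 then mm tx 0.9 ty 3.0 tz -3.4  rows>=0.1
[583.0, 334.5, 20.0, 0.05] spin 0.0 then mm tx 0.0 ty 0.0 tz 95.0  rows>=1.5
```

View pics/s1.png

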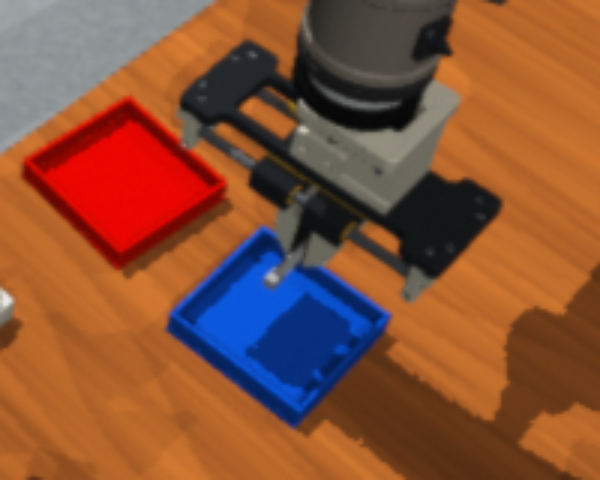

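The picture shows the pin gripped over the blue tray, with its visible end at crop (270,280), so I can lower it.

```bash
python3 -m creep '[{"hand":0,"tx":0.001,"ty":0.003,"tz":0.035,"spin":0},{"hand":0,"tx":0,"ty":0,"tz":0.035,"spin":0},{"hand":0,"tx":0,"ty":0,"tz":0.015,"spin":0},{"hand":0,"tx":0,"ty":0,"tz":0.0065,"spin":0},{"hand":0,"tx":0,"ty":0,"tz":0,"spin":0}]'
python3 -m creep '[{"hand":0.3,"tx":0,"ty":0,"tz":0,"spin":0},{"hand":0.3,"tx":0,"ty":0,"tz":0,"spin":0},{"hand":0.3,"tx":0,"ty":0,"tz":0,"spin":0}]'
python3 -m creep '[{"hand":0.3,"tx":0,"ty":0,"tz":-0.03,"spin":0},{"hand":0.3,"tx":0,"ty":0,"tz":-0.04,"spin":0},{"hand":0.5,"tx":0,"ty":0,"tz":-0.02,"spin":0},{"hand":0.5,"tx":0,"ty":0,"tz":0,"spin":0}]'
python3 plan.py 464,272.5,110,.05 464,272.5,18.5,.05
```

```text
time: 8.78
tool_pos: [583.8, 331.9, 23.2]
tcp_rot: [-3.141, -0.001, 0.05]
contact_force: [-0.7, 1.0, 0.1]
grip_width: 6.9
finger_force: 30.0
time: 9.15
tool_pos: [583.8, 332.0, 23.3]
tcp_rot: [-3.141, -0.001, 0.05]
contact_force: [0.0, 0.2, -0.4]
grip_width: 26.6
finger_force: 0.0
time: 9.65
tool_pos: [584.5, 332.3, 114.8]
tcp_rot: [-3.14, -0.004, 0.05]
contact_force: [0.8, 0.3, -0.8]
grip_width: 42.6
finger_force: 0.0
t 9.65 pos [584.5 332.3 114.8] rpy [-3.14  -0.004  0.05 ] grip 42.6
[464.0, 272.5, 110.0, 0.05] spin 0.0 then mm tx -123.4 ty 53.7 tz 4.8  rows>=2.2
[464.0, 272.5, 18.5, 0.05] spin 0.0 then mm tx 0.0 ty 0.0 tz 91.5  rows>=1.5
```

```bash
python3 -m creep '[{"hand":0.5,"tx":-0.03,"ty":0.013,"tz":0,"spin":0},{"hand":0.5,"tx":-0.04,"ty":0.018,"tz":0,"spin":0},{"hand":0.5,"tx":-0.04,"ty":0.018,"tz":0,"spin":0},{"hand":0.5,"tx":-0.0135,"ty":0.0045,"tz":0.005,"spin":0},{"hand":0.5,"tx":0,"ty":0,"tz":0,"spin":0}]'
python3 plan.py 464,272.5,16.5,.05
```

```text
time: 10.28
tool_pos: [461.5, 271.7, 106.6]
tcp_rot: [3.141, 0.003, 0.05]
contact_force: [-0.0, 0.0, 0.0]
grip_width: 45.7
finger_force: 0.0
t 10.28 pos [461.5 271.7 106.6] rpy [3.141e+00 3.000e-03 5.000e-02] grip 45.7
[464.0, 272.5, 16.5, 0.05] spin 0.0 then mm tx 2.5 ty -0.7 tz 90.1  rows>=1.4
```

```bash
python3 -m creep '[{"hand":0.5,"tx":0.001,"ty":0,"tz":0.035,"spin":0},{"hand":0.5,"tx":0.001,"ty":0,"tz":0.035,"spin":0},{"hand":0.5,"tx":0,"ty":0,"tz":0.014,"spin":0},{"hand":0.5,"tx":0,"ty":0,"tz":0.006,"spin":0},{"hand":0.5,"tx":0,"ty":0,"tz":0,"spin":0}]'
python3 -m creep '[{"hand":0,"tx":0,"ty":0,"tz":0,"spin":0},{"hand":0,"tx":0,"ty":0,"tz":0,"spin":0},{"hand":0,"tx":0,"ty":0,"tz":0,"spin":0},{"hand":0,"tx":0,"ty":0,"tz":0,"spin":0},{"hand":0,"tx":0,"ty":0,"tz":0,"spin":0}]'
python3 -m creep '[{"hand":0,"tx":0,"ty":0,"tz":0,"spin":0},{"hand":0,"tx":0,"ty":0,"tz":-0.01,"spin":0},{"hand":0,"tx":0,"ty":0,"tz":-0.03,"spin":0},{"hand":0,"tx":0,"ty":0,"tz":-0.035,"spin":0},{"hand":0,"tx":0,"ty":0,"tz":-0.02,"spin":0}]'
python3 -m creep '[{"hand":0,"tx":0,"ty":0,"tz":0,"spin":0}]'
python3 plan.py 570,176,111,.05 570,176,22,.05
```

```text
time: 10.9
tool_pos: [465.4, 272.5, 18.0]
tcp_rot: [-3.141, -0.001, 0.05]
contact_force: [-0.4, 0.0, -0.4]
grip_width: 45.9
finger_force: 0.0
time: 11.52
tool_pos: [465.2, 272.4, 18.2]
tcp_rot: [-3.141, -0.001, 0.05]
contact_force: [-0.2, -0.5, 5.8]
grip_width: 21.4
finger_force: 30.1
time: 12.15
tool_pos: [465.3, 272.5, 114.7]
tcp_rot: [-3.141, -0.002, 0.05]
contact_force: [0.0, 0.8, -1.3]
grip_width: 21.4
finger_force: 29.9
time: 12.28
tool_pos: [465.7, 272.6, 114.3]
tcp_rot: [-3.141, -0.003, 0.05]
contact_force: [-0.3, 0.1, -0.6]
grip_width: 21.3
finger_force: 29.9
t 12.28 pos [465.7 272.6 114.3] rpy [-3.141e+00 -3.000e-03  5.000e-02] grip 21.3
[570.0, 176.0, 111.0, 0.05] spin 0.0 then mm tx 99.3 ty 101.7 tz 3.3  rows>=2.3
[570.0, 176.0, 22.0, 0.05] spin 0.0 then mm tx 0.0 ty 0.0 tz 89.0  rows>=1.4
```

```bash
python3 -m creep '[{"hand":0,"tx":0.012,"ty":0.012,"tz":0,"spin":0},{"hand":0,"tx":0.03,"ty":0.031,"tz":0,"spin":0},{"hand":0,"tx":0.03,"ty":0.031,"tz":0,"spin":0},{"hand":0,"tx":0.025,"ty":0.026,"tz":0,"spin":0},{"hand":0,"tx":0.0,"ty":0.0,"tz":0,"spin":0}]'
python3 -m creep '[{"hand":0,"tx":0.001,"ty":0,"tz":0.035,"spin":0},{"hand":0,"tx":0,"ty":0,"tz":0.035,"spin":0},{"hand":0,"tx":0,"ty":0,"tz":0.013,"spin":0},{"hand":0,"tx":0,"ty":0,"tz":0.006,"spin":0},{"hand":0,"tx":0,"ty":0,"tz":0,"spin":0}]'
python3 plan.py 570,176,23,.05
```

```text
time: 12.9
tool_pos: [568.4, 174.3, 111.0]
tcp_rot: [3.141, 0.001, 0.047]
contact_force: [-0.3, 0.4, -1.0]
grip_width: 21.7
finger_force: 29.9
time: 13.52
tool_pos: [568.1, 177.6, 24.1]
tcp_rot: [-3.142, -0.001, 0.051]
contact_force: [0.3, 0.1, -1.1]
grip_width: 21.4
finger_force: 29.9
t 13.53 pos [568.1 177.6  24.1] rpy [-3.142e+00 -1.000e-03  5.100e-02] grip 21.4
[570.0, 176.0, 23.0, 0.05] spin 0.0 then mm tx 1.8 ty 1.7 tz 1.1  rows>=0.0
```

Lower a touch, release, rise, then clear the view towards the robot's right and check both trays.

```bash
python3 -m creep '[{"hand":0,"tx":0,"ty":0,"tz":0.001,"spin":0},{"hand":0.5,"tx":0,"ty":0,"tz":0,"spin":0},{"hand":0.5,"tx":0,"ty":0,"tz":0,"spin":0},{"hand":0.5,"tx":0,"ty":0,"tz":0,"spin":0},{"hand":0.5,"tx":0,"ty":0,"tz":0,"spin":0}]'
python3 -m creep '[{"hand":0.5,"tx":0,"ty":0,"tz":-0.03,"spin":0},{"hand":0.5,"tx":0,"ty":0,"tz":-0.04,"spin":0},{"hand":0.5,"tx":0,"ty":0,"tz":-0.04,"spin":0},{"hand":0.5,"tx":-0.04,"ty":0.03,"tz":-0.01,"spin":0},{"hand":0.5,"tx":-0.04,"ty":0.04,"tz":0,"spin":0}]'
python3 -m creep '[{"hand":1,"tx":-0.03,"ty":0.045,"tz":0,"spin":0},{"hand":1,"tx":-0.03,"ty":0.045,"tz":0,"spin":0},{"hand":1,"tx":0,"ty":0.045,"tz":0,"spin":0},{"hand":1,"tx":0,"ty":0.04,"tz":0,"spin":0},{"hand":1,"tx":0,"ty":0.0,"tz":0,"spin":0}]'
python3 - <<'E'
from h import *; from plant import cams
T=cams.capture("top");S=cams.capture("scene");pickle.dump((T,S),open("v1.pkl","wb"))
a=cv2.resize(T["color"][180:300,110:290],None,fx=3,fy=3);b=cv2.resize(S["color"][180:350,360:500],None,fx=2.118,fy=2.118)[:360]
cv2.imwrite("pics/s2.png",np.hstack([a[:360,:500],b])[:,:,::-1])
for n,c,r in(("T",T,(392,255,40,45)),("S",S,(298,135,35,30))):
    full,f,sc,A=screws(c,*r); P=ray(c,sc,23); print(n,A,P[:,:2].round(1).tolist())
    u,v=np.argwhere(full)[:,::-1].T; P=ray(c,f(np.c_[u,v]),23)[:,:2]-[463.6,-244.3]
    y=-.68; q=P@np.array([[np.cos(y),-np.sin(y)],[np.sin(y),np.cos(y)]]); print(n,"leaf frame mask extents",np.percentile(q,[.5,50,99.5],axis=0).round(1).tolist())
E
python3 plan.py 463.6,-244.3,110,-.68
```

```text
time: 14.15
tool_pos: [567.8, 177.4, 22.8]
tcp_rot: [3.142, -0.0, 0.05]
contact_force: [-0.6, 0.1, -0.1]
grip_width: 46.1
finger_force: 0.0
time: 14.78
tool_pos: [491.1, 103.1, 143.7]
tcp_rot: [3.141, -0.003, 0.052]
contact_force: [0.2, -1.4, 1.3]
grip_width: 45.7
finger_force: 0.0
time: 15.4
tool_pos: [440.5, -76.6, 142.9]
tcp_rot: [3.141, -0.001, 0.046]
contact_force: [-0.7, 0.7, -0.5]
grip_width: 89.9
finger_force: 0.0
T [758, 736, 702, 701] [[479.0, -238.4], [461.4, -260.4], [466.5, -228.3], [448.8, -249.9]]
T leaf frame mask extents [[-16.1, -21.7], [6.5, 0.9], [42.0, 24.0]]
S [203, 201] [[477.6, -238.5], [465.0, -228.8]]
S leaf frame mask extents [[-18.7, -21.1], [5.4, 10.4], [41.0, 47.2]]
t 15.5 pos [440.1 -74.3 142.7] rpy [-3.141  0.     0.049] grip 91.4
[463.6, -244.3, 110.0, -0.68] spin 41.8 then mm tx 125.2 ty 117.4 tz 32.7  rows>=2.8
```

View pics/s2.png

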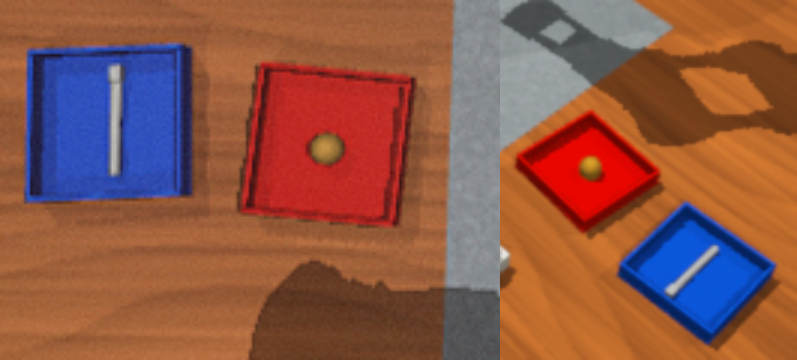

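The pin lies inside the blue tray (top crop 115,120) and the cap stands in the red one (325,148). Next is the leaf.

```bash
python3 -m creep '[{"hand":1,"tx":0,"ty":0,"tz":0,"spin":10.45},{"hand":1,"tx":0,"ty":0,"tz":0,"spin":10.45},{"hand":1,"tx":0,"ty":0,"tz":0,"spin":10.45},{"hand":1,"tx":0,"ty":0,"tz":0,"spin":10.45},{"hand":1,"tx":0.025,"ty":0.023,"tz":0.006,"spin":0}]'
python3 -m creep '[{"hand":1,"tx":0.03,"ty":0.028,"tz":0.008,"spin":0},{"hand":1,"tx":0.03,"ty":0.028,"tz":0.008,"spin":0},{"hand":1,"tx":0.03,"ty":0.028,"tz":0.008,"spin":0},{"hand":1,"tx":0.01,"ty":0.01,"tz":0.003,"spin":0},{"hand":1,"tx":0,"ty":0,"tz":0,"spin":0}]'
python3 plan.py 463,-243.5,17,-.68
```

```text
time: 16.12
tool_pos: [445.3, -105.5, 136.9]
tcp_rot: [-3.141, 0.0, -0.677]
contact_force: [0.7, -0.9, -0.3]
grip_width: 92.0
finger_force: 0.0
time: 16.75
tool_pos: [464.0, -243.0, 109.4]
tcp_rot: [-3.141, 0.001, -0.679]
contact_force: [0.3, 0.5, 0.5]
grip_width: 91.9
finger_force: 0.0
t 16.75 pos [ 464.  -243.   109.4] rpy [-3.141e+00  1.000e-03 -6.790e-01] grip 91.9
[463.0, -243.5, 17.0, -0.68] spin 0.0 then mm tx -0.5 ty 1.0 tz 92.4  rows>=1.5
```

```bash
python3 -m creep '[{"hand":1,"tx":0,"ty":0.001,"tz":0.03,"spin":0},{"hand":1,"tx":0,"ty":0,"tz":0.03,"spin":0},{"hand":1,"tx":0,"ty":0,"tz":0.02,"spin":0},{"hand":1,"tx":0,"ty":0,"tz":0.011,"spin":0},{"hand":1,"tx":0,"ty":0,"tz":0,"spin":0}]'
python3 -m creep '[{"hand":0.4,"tx":0,"ty":0,"tz":0,"spin":0},{"hand":0.4,"tx":0,"ty":0,"tz":0,"spin":0},{"hand":0.4,"tx":0,"ty":0,"tz":0,"spin":0},{"hand":0.4,"tx":0,"ty":0,"tz":0,"spin":0},{"hand":0.4,"tx":0,"ty":0,"tz":0,"spin":0}]'
python3 -m creep '[{"hand":0.4,"tx":0,"ty":0,"tz":0,"spin":0},{"hand":0.4,"tx":0,"ty":0,"tz":0,"spin":0},{"hand":0.4,"tx":0,"ty":0,"tz":0,"spin":0}]'
```

```text
time: 17.38
tool_pos: [463.3, -243.5, 18.6]
tcp_rot: [-3.142, 0.001, -0.678]
contact_force: [-0.5, 0.1, 0.1]
grip_width: 91.7
finger_force: 0.0
time: 18.0
tool_pos: [463.4, -244.8, 18.8]
tcp_rot: [3.142, -0.0, -0.679]
contact_force: [-0.6, -0.1, 1.5]
grip_width: 50.0
finger_force: 30.0
time: 18.38
tool_pos: [463.4, -244.8, 18.8]
tcp_rot: [3.141, -0.0, -0.679]
contact_force: [-1.0, 0.7, 2.5]
grip_width: 49.8
finger_force: 30.0
```

```bash
python3 -m creep '[{"hand":0.4,"tx":0,"ty":0,"tz":-0.01,"spin":0},{"hand":0.4,"tx":0,"ty":0,"tz":-0.025,"spin":0},{"hand":0.4,"tx":0,"ty":0,"tz":-0.035,"spin":0},{"hand":0.4,"tx":0,"ty":0,"tz":-0.035,"spin":0},{"hand":0.4,"tx":0,"ty":0,"tz":-0.01,"spin":0}]'
python3 -m creep '[{"hand":0.4,"tx":0,"ty":0,"tz":0,"spin":-9.4},{"hand":0.4,"tx":0,"ty":0,"tz":0,"spin":-9.4},{"hand":0.4,"tx":0,"ty":0,"tz":0,"spin":-9.4},{"hand":0.4,"tx":0,"ty":0,"tz":0,"spin":-9.4},{"hand":0.4,"tx":0,"ty":0,"tz":0,"spin":-9.4}]'
python3 -m creep '[{"hand":0.4,"tx":0,"ty":0,"tz":0,"spin":-9.4},{"hand":0.4,"tx":0,"ty":0,"tz":0,"spin":0}]'
cat > jm.py <<'E'
from h import *
T=pickle.load(open("top0.pkl","rb"));S=pickle.load(open("scene0.pkl","rb"))
y=.304;M=np.array([[np.cos(y),-np.sin(y)],[np.sin(y),np.cos(y)]]);o=np.array([641.3,-39.9])
for n,c,(u,v,w,h) in(("T",T,(285,175,65,50)),("S",S,(290,190,60,55))):
    im,f=up(c,u,v,w,h); m=brass(im); m=max(blobs(m,200),key=lambda b:b[0])[2]
    pts=f(np.argwhere(m)[:,::-1])
    for z in (50,53,60):
        q=(ray(c,pts,z)[:,:2]-o)@M
        k=q[(q[:,0]<-22)]; 
        H,e=np.histogram(k[:,1],bins=np.arange(-45,46,1)); 
        if z!=53: print(n,z,"knuckle y-profile",[(int(a),int(b)) for a,b in zip(e,H) if b])
        for s in(-1,1):
            kk=k[k[:,1]*s>0]; print(n,z,s,"xmin",np.percentile(kk[:,0],2).round(1),"x of plate max",q[:,0].max().round(1),"y ext",np.percentile(q[q[:,0]>-15][:,1],[.5,99.5]).round(1),"kn y",np.percentile(kk[:,1],[2,98]).round(1))
E
python3 jm.py; python3 plan.py
```

```text
time: 19.0
tool_pos: [464.3, -245.3, 136.1]
tcp_rot: [-3.141, -0.004, -0.679]
contact_force: [-1.1, 0.1, -0.7]
grip_width: 49.8
finger_force: 30.0
time: 19.62
tool_pos: [462.9, -244.3, 132.7]
tcp_rot: [-3.14, 0.001, 0.146]
contact_force: [-0.2, 0.1, -0.6]
grip_width: 49.9
finger_force: 30.0
time: 19.88
tool_pos: [463.0, -244.4, 132.9]
tcp_rot: [-3.14, 0.001, 0.304]
contact_force: [0.1, 0.2, -0.2]
grip_width: 49.5
finger_force: 30.0
T 50 knuckle y-profile [(-35, 2), (-34, 29), (-33, 42), (-32, 55), (-31, 245), (-30, 347), (-29, 349), (-28, 344), (-27, 348), (-26, 323), (-25, 316), (-24, 315), (-23, 322), (-22, 336), (-21, 353), (-20, 343), (-19, 334), (-18, 334), (-17, 347), (-16, 354), (-15, 347), (-14, 186), (-13, 47), (-12, 42), (-11, 42), (-10, 42), (-9, 41), (-8, 40), (-7, 42), (-6, 43), (-5, 39), (-4, 37), (-3, 41), (-2, 42), (-1, 42), (0, 40), (1, 40), (2, 38), (3, 40), (4, 43), (5, 43), (6, 40), (7, 37), (8, 36), (9, 40), (10, 40), (11, 38), (12, 53), (13, 225), (14, 326), (15, 336), (16, 350), (17, 360), (18, 350), (19, 330), (20, 320), (21, 319), (22, 323), (23, 343), (24, 3
[... 2566 characters left out ...]
-21, 156), (-20, 156), (-19, 159), (-18, 158), (-17, 160), (-16, 159), (-15, 158), (-14, 157), (-13, 155), (-12, 151), (-11, 145), (-10, 135), (-9, 124), (-8, 114), (-7, 100), (-6, 81), (-5, 43), (14, 14), (15, 76), (16, 101), (17, 141), (18, 158), (19, 161), (20, 163), (21, 165), (22, 164), (23, 164), (24, 164), (25, 163), (26, 165), (27, 162), (28, 169), (29, 159), (30, 157), (31, 160), (32, 150), (33, 144), (34, 132), (35, 120), (36, 102), (37, 78), (38, 54)]
S 60 -1 xmin -41.9 x of plate max 29.9 y ext [-30.6  39.7] kn y [-28.   -5.4]
S 60 1 xmin -41.9 x of plate max 29.9 y ext [-30.6  39.7] kn y [15.8 37.8]
t 19.88 pos [ 463.  -244.4  132.9] rpy [-3.14e+00  1.00e-03  3.04e-01] grip 49.5
```

```bash
python3 plan.py 542,-71,133,.304 542,-71,48.8,.304
```

```text
t 19.88 pos [ 463.  -244.4  132.9] rpy [-3.14e+00  1.00e-03  3.04e-01] grip 49.5
[542.0, -71.0, 133.0, 0.304] spin -0.0 then mm tx 127.3 ty -141.8 tz -0.1  rows>=3.0
[542.0, -71.0, 48.8, 0.304] spin 0.0 then mm tx 0.0 ty 0.0 tz 84.2  rows>=1.3
```

```bash
python3 -m creep '[{"hand":0.4,"tx":0.012,"ty":-0.014,"tz":0,"spin":0},{"hand":0.4,"tx":0.025,"ty":-0.028,"tz":0,"spin":0},{"hand":0.4,"tx":0.03,"ty":-0.033,"tz":0,"spin":0},{"hand":0.4,"tx":0.03,"ty":-0.033,"tz":0,"spin":0},{"hand":0.4,"tx":0.02,"ty":-0.022,"tz":0.01,"spin":0}]'
python3 -m creep '[{"hand":0.4,"tx":0.01,"ty":-0.012,"tz":0.02,"spin":0},{"hand":0.4,"tx":0,"ty":0,"tz":0.03,"spin":0},{"hand":0.4,"tx":0,"ty":0,"tz":0.018,"spin":0},{"hand":0.4,"tx":0,"ty":0,"tz":0.006,"spin":0},{"hand":0.4,"tx":0,"ty":0,"tz":0,"spin":0}]'
python3 plan.py 542,-71,48.8,.304
python3 - <<'E'
from h import *; from plant import cams
T=cams.capture("top");S=cams.capture("scene");pickle.dump((T,S),open("v2.pkl","wb"))
a=cv2.resize(T["color"][165:255,280:380],None,fx=4,fy=4);b=cv2.resize(S["color"][165:255,270:370],None,fx=4,fy=4)
cv2.imwrite("pics/s3.png",np.hstack([a,b])[:,:,::-1])
E
```

```text
time: 20.5
tool_pos: [537.0, -82.6, 124.1]
tcp_rot: [3.141, -0.001, 0.304]
contact_force: [0.2, -0.3, 0.6]
grip_width: 49.5
finger_force: 30.0
time: 21.12
tool_pos: [541.9, -70.5, 49.7]
tcp_rot: [-3.141, 0.0, 0.305]
contact_force: [-0.1, 0.8, 0.1]
grip_width: 49.9
finger_force: 30.0
t 21.12 pos [541.9 -70.5  49.7] rpy [-3.141  0.     0.305] grip 49.9
[542.0, -71.0, 48.8, 0.304] spin 0.0 then mm tx -0.1 ty 0.5 tz 0.9  rows>=0.0
```

View pics/s3.png

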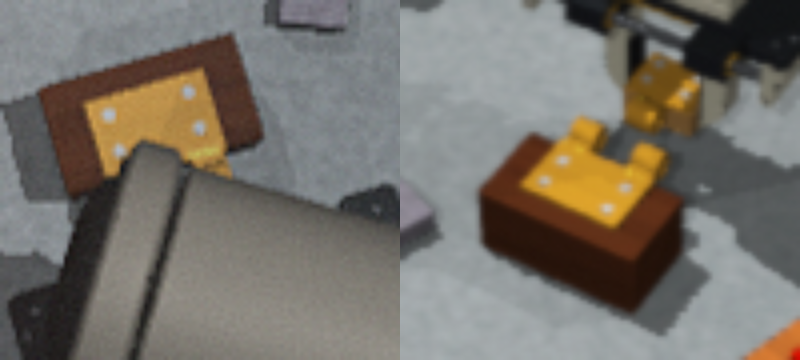

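The top view is blocked by the wrist. The scene view shows the leaf clear and level short of the jamb, with its screws near crop (658,62), (645,78) and (682,95), so I'll use it for the relative offset.

```bash
cat > lf.py <<'E'
from h import *
T=pickle.load(open("top0.pkl","rb"))
y=-.684;M=np.array([[np.cos(y),-np.sin(y)],[np.sin(y),np.cos(y)]]);o=np.array([463.9,-244.3])
im,f=up(T,392,255,40,45); m=brass(im); m=max(blobs(m,200),key=lambda b:b[0])[2]; pts=f(np.argwhere(m)[:,::-1])
for z in(20,23,30):
    q=(ray(T,pts,z)[:,:2]-o)@M; k=q[q[:,0]>26]; H,e=np.histogram(k[:,1],bins=np.arange(-20,21,1)); print(z,"xmax",np.percentile(k[:,0],98).round(1),[(int(a),int(b)) for a,b in zip(e,H) if b])
_,S=pickle.load(open("v2.pkl","rb"))
def sc(S,u,v,w,h,z,thr):
    im,f=up(S,u,v,w,h); bl=cv2.GaussianBlur(im[...,2].astype(np.float32),(0,0),6)-cv2.GaussianBlur(im[...,2].astype(np.float32),(0,0),20)
    out=[]
    b=bl.copy()
    for i in range(6):
        _,mx,_,p=cv2.minMaxLoc(b); out.append((round(mx,1),f(p).round(2).tolist(),ray(S,f(p),z)[0,:2].round(1).tolist())); cv2.circle(b,p,16,-99,-1)
    return out
for r in sc(S,424//4+214,165+10,28,24,53.0+.9,0): print("leaf",r)
E
sed -i 's/424\/\/4+214/324/' lf.py; python3 lf.py
python3 - <<'E'
from h import *
_,S=pickle.load(open("v2.pkl","rb"))
full,f,s,A=screws(S,290,190,60,55); print("jamb S",A,ray(S,s,53)[:,:2].round(1).tolist(),ray(S,s,53).mean(0).round(1))
cv2.imwrite("pics/s4.png",cv2.resize(S["color"][170:210,318:358],None,fx=14,fy=14,interpolation=cv2.INTER_CUBIC)[:,:,::-1])
E
```

```text
20 xmax 42.4 [(-12, 26), (-11, 159), (-10, 208), (-9, 224), (-8, 228), (-7, 227), (-6, 225), (-5, 229), (-4, 227), (-3, 226), (-2, 223), (-1, 225), (0, 213), (1, 204), (2, 220), (3, 220), (4, 220), (5, 224), (6, 224), (7, 212), (8, 126), (9, 76), (10, 62), (11, 31)]
23 xmax 42.0 [(-11, 36), (-10, 165), (-9, 209), (-8, 222), (-7, 223), (-6, 223), (-5, 223), (-4, 224), (-3, 223), (-2, 223), (-1, 217), (0, 220), (1, 211), (2, 203), (3, 215), (4, 218), (5, 215), (6, 220), (7, 223), (8, 197), (9, 109), (10, 72), (11, 63), (12, 20)]
30 xmax 41.0 [(-9, 20), (-8, 158), (-7, 201), (-6, 212), (-5, 213), (-4, 215), (-3, 212), (-2, 214), (-1, 214), (0, 212), (1, 209), (2, 209), (3, 210), (4, 206), (5, 207), (6, 207), (7, 206), (8, 211), (9, 211), (10, 188), (11, 107), (12, 73), (13, 62), (14, 16)]
leaf (69.4, [338.44, 178.31], [524.0, -87.3])
leaf (61.3, [323.56, 192.81], [587.1, -72.6])
leaf (60.8, [323.56, 188.81], [577.7, -83.4])
leaf (59.8, [323.69, 190.81], [582.2, -77.8])
leaf (58.1, [340.56, 188.06], [544.2, -57.4])
leaf (50.3, [336.56, 177.56], [525.7, -92.6])
jamb S [428, 396, 367, 336] [[643.6, -16.1], [637.6, -63.9], [624.5, -21.7], [656.9, -58.0]] [640.7 -39.9  53. ]
```

View pics/s4.png

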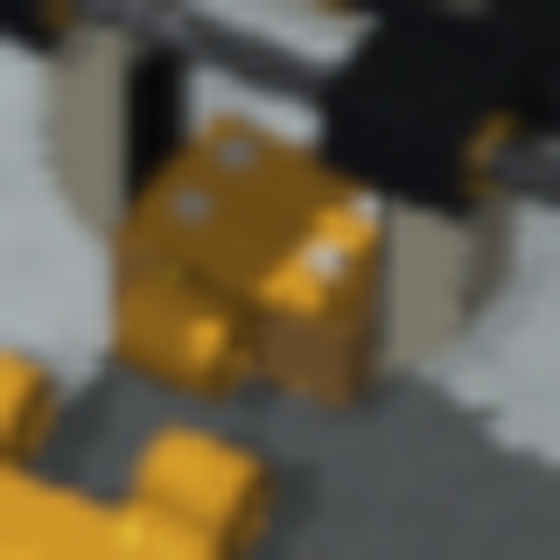

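The crop shows leaf screws at (236,152), (192,203), (325,258) and (365,205), with the knuckle at its lower left facing the jamb gap. Next I'll turn these into an offset.

```bash
python3 - <<'E'
from h import *
from plant import get_obs
_,S=pickle.load(open("v2.pkl","rb"))
p=(np.array([[236,152],[192,203],[325,258],[365,205]])+.5)/14-.5+[318,170]
g=cv2.cvtColor(S["color"],cv2.COLOR_RGB2HSV).astype(float); wt=255-g[...,1]
for i in range(4):   # refine by centroid of low saturation in a 3x3 neighbourhood
    u,v=np.round(p[i]).astype(int); w=wt[v-1:v+2,u-1:u+2]; w=w-w.min(); V,U=np.mgrid[v-1:v+2,u-1:u+2]
    print(p[i].round(2),(w*U).sum()/w.sum(),(w*V).sum()/w.sum(),w.astype(int).tolist())
P=ray(S,p,53.9)[:,:2]; print(P.round(1))
y=.304;M=np.array([[np.cos(y),-np.sin(y)],[np.sin(y),np.cos(y)]]);o=np.array([640.7,-39.9])
q=(P-o)@M; print("leaf screws in jamb-screw frame",q.round(1).tolist(),q.mean(0).round(2))
print("TCP in same",(np.array(get_obs()["tool_pos"])[:2]-o)@M)
# direct knuckle check: project predicted knuckle ends/crests
E
```

```text
[334.39 180.39] 334.3238289205703 180.30957230142567 [[0, 4, 40], [40, 110, 101], [22, 94, 80]]
[331.25 184.04] 331.20267260579067 184.19821826280622 [[0, 35, 10], [51, 123, 96], [15, 68, 51]]
[340.75 187.96] 340.8858350951374 188.12050739957718 [[30, 38, 0], [92, 122, 66], [30, 63, 32]]
[343.61 184.18] 344.380704041721 183.9973924380704 [[0, 79, 139], [70, 132, 131], [20, 84, 112]]
[[536.9 -88.4]
 [551.8 -83.6]
 [543.6 -57.3]
 [528.9 -62.7]]
leaf screws in jamb-screw frame [[-113.6, -15.2], [-97.9, -15.1], [-97.9, 12.5], [-113.5, 11.7]] [-105.7    -1.53]
TCP in same [-103.07787038   -0.25745591]
```

```bash
python3 -m creep '[{"hand":0.4,"tx":0.005,"ty":-0.0006,"tz":0.0009,"spin":0},{"hand":0.4,"tx":0.008,"ty":0,"tz":0,"spin":0},{"hand":0.4,"tx":0.008,"ty":0,"tz":0,"spin":0},{"hand":0.4,"tx":0.005,"ty":0,"tz":0,"spin":0},{"hand":0.4,"tx":0,"ty":0,"tz":0,"spin":0}]'
python3 -m creep '[{"hand":0.4,"tx":0.004,"ty":0,"tz":0,"spin":0},{"hand":0.4,"tx":0.003,"ty":0,"tz":0,"spin":0},{"hand":0.4,"tx":0.0028,"ty":0,"tz":0,"spin":0},{"hand":0.4,"tx":0,"ty":0,"tz":0,"spin":0},{"hand":0.4,"tx":0,"ty":0,"tz":0,"spin":0}]'
python3 - <<'E'
from h import *; from plant import cams,get_obs
T=cams.capture("top");S=cams.capture("scene");pickle.dump((T,S),open("v3.pkl","wb"))
p=np.array(get_obs()["tool_pos"]);print(p)
y=.304;M=np.array([[np.cos(y),-np.sin(y)],[np.sin(y),np.cos(y)]]);print("TCP in jamb-screw frame",(p[:2]-[640.7,-39.9])@M)
cv2.imwrite("pics/s5.png",cv2.resize(S["color"][172:222,300:365],None,fx=12,fy=12,interpolation=cv2.INTER_CUBIC)[:,:,::-1])
E
```

```text
time: 21.85
tool_pos: [566.8, -62.6, 48.7]
tcp_rot: [3.141, 0.0, 0.306]
contact_force: [-0.2, 0.2, -1.6]
grip_width: 49.7
finger_force: 30.0
time: 22.48
tool_pos: [575.8, -59.8, 48.8]
tcp_rot: [3.142, 0.0, 0.305]
contact_force: [0.8, 0.2, -0.7]
grip_width: 49.7
finger_force: 30.0
[575.74044777 -59.78753932  48.78808744]
TCP in jamb-screw frame [-67.93406654   0.4693076 ]
```

View pics/s5.png

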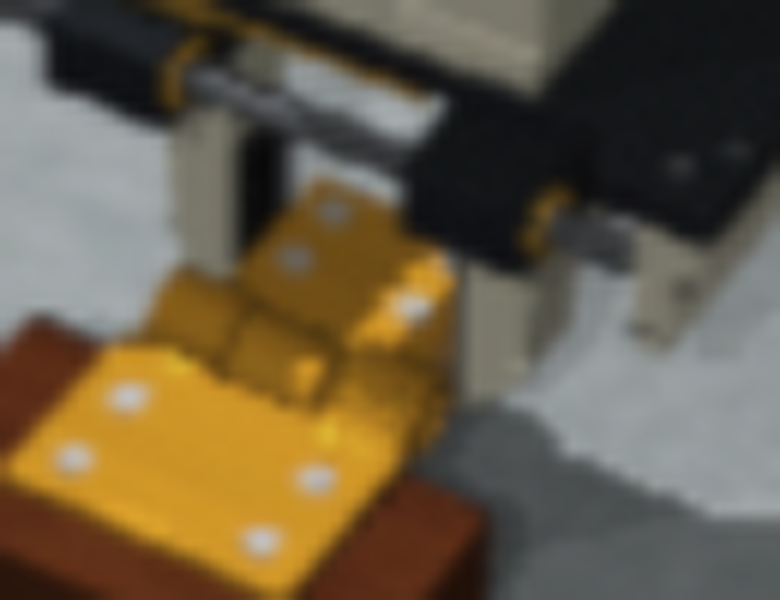

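The three knuckles read as one tube, at crop (195,310), (280,355) and (375,390), with no contact force. I'll check the offset from the screws.

```bash
python3 - <<'E'
from h import *
_,S=pickle.load(open("v3.pkl","rb"))
f=lambda a:(np.array(a)+.5)/12-.5+[300,172]
J=ray(S,f([[128,397],[317,478],[74,459],[262,543]]),53)[:,:2]; L=ray(S,f([[334,212],[294,258],[411,306]]),53)[:,:2]
v=(J[1]-J[0])+(J[3]-J[2]); y=np.arctan2(-v[0],v[1]); print("yaw jamb",y); w=L[2]-L[1]; print("yaw leaf",np.arctan2(-w[0],w[1]),np.linalg.norm(w))
M=np.array([[np.cos(.304),-np.sin(.304)],[np.sin(.304),np.cos(.304)]]); print(((L-J.mean(0))@M).round(1),J.mean(0).round(1))
# crest-edge profile: for lines parallel to jamb y through the knuckles, sample brightness across x at y=-22,0,22
g=cv2.cvtColor(S["color"],cv2.COLOR_RGB2HSV)
for yy in(-24,-20,-6,-2,2,6,18,22,26):
    xs=np.arange(-60,-24,1.5); W=np.array([[*(J.mean(0)+M@[x-.0,yy]),53] for x in xs]); q=proj(S,W).astype(np.float32)
    print(yy,cv2.remap(g[...,2],q[:,:1],q[:,1:],cv2.INTER_LINEAR).ravel().tolist())
E
```

```text
yaw jamb 0.3057473270616702
yaw leaf 0.3159653159410783 27.780433431131435
[[-77.6 -14.4]
 [-61.7 -14.4]
 [-62.   13.4]] [640.7 -39.8]
-24 [55, 59, 72, 83, 93, 103, 105, 103, 100, 103, 108, 114, 120, 125, 129, 131, 132, 132, 130, 127, 124, 123, 129, 155]
-20 [102, 104, 105, 104, 105, 101, 97, 92, 91, 95, 102, 111, 119, 123, 128, 131, 132, 133, 131, 127, 121, 123, 140, 167]
-6 [111, 112, 112, 112, 111, 112, 111, 107, 101, 95, 96, 100, 108, 116, 123, 128, 132, 135, 136, 136, 135, 132, 131, 140]
-2 [111, 111, 112, 112, 111, 111, 110, 109, 104, 98, 93, 99, 107, 116, 123, 128, 131, 135, 137, 138, 136, 134, 136, 144]
2 [112, 112, 112, 112, 113, 112, 112, 107, 98, 91, 90, 93, 105, 119, 132, 151, 162, 162, 155, 149, 140, 137, 137, 152]
6 [141, 135, 131, 134, 135, 135, 135, 133, 122, 111, 103, 97, 98, 112, 136, 171, 174, 179, 187, 176, 164, 154, 146, 142]
18 [124, 125, 124, 124, 127, 124, 117, 107, 105, 109, 111, 115, 121, 126, 130, 135, 143, 156, 165, 172, 179, 189, 196, 204]
22 [102, 104, 104, 104, 104, 101, 96, 92, 90, 94, 103, 111, 115, 119, 125, 131, 137, 146, 159, 169, 177, 188, 197, 203]
26 [89, 90, 90, 90, 91, 88, 85, 81, 84, 91, 98, 105, 113, 116, 120, 126, 134, 146, 158, 163, 169, 181, 193, 202]
```

```bash
python3 - <<'E'
from h import *
T=pickle.load(open("top0.pkl","rb"))
sat=cv2.cvtColor(T["color"],cv2.COLOR_RGB2HSV)[...,1]
def prof(o,yaw,ys,xs,z):
    M=np.array([[np.cos(yaw),-np.sin(yaw)],[np.sin(yaw),np.cos(yaw)]]); a=0
    for yy in ys:
        q=proj(T,np.array([[*(np.array(o)+M@[x,yy]),z] for x in xs])).astype(np.float32)
        a=a+cv2.remap(sat,q[:,:1],q[:,1:],cv2.INTER_LINEAR).ravel().astype(float)/len(ys)
    return list(zip(xs.tolist(),a.astype(int).tolist()))
print("leaf knuckle +x",prof((463.9,-244.3),-.684,np.arange(-6,7,2),np.arange(14,52,1.),20))
print("leaf -x side z23",prof((463.9,-244.3),-.684,np.arange(-16,17,4),np.arange(-32,-6,1.),23))
print("leaf y z23",prof((463.9,-244.3),-.684+np.pi/2,np.arange(-10,11,4),np.arange(-34,35,1.),23))
print("jamb kn",prof((642,-39.7),.304,[-26,-24,-22,-20,-18,18,20,22,24,26],np.arange(-56,-14,1.),50))
print("jamb mid",prof((642,-39.7),.304,[-4,0,4],np.arange(-46,-14,1.),50))
E
```

```text
leaf knuckle +x [(14.0, 151), (15.0, 153), (16.0, 153), (17.0, 153), (18.0, 152), (19.0, 152), (20.0, 153), (21.0, 154), (22.0, 154), (23.0, 154), (24.0, 150), (25.0, 145), (26.0, 140), (27.0, 138), (28.0, 140), (29.0, 145), (30.0, 150), (31.0, 151), (32.0, 151), (33.0, 151), (34.0, 152), (35.0, 153), (36.0, 153), (37.0, 151), (38.0, 151), (39.0, 152), (40.0, 155), (41.0, 157), (42.0, 144), (43.0, 110), (44.0, 59), (45.0, 29), (46.0, 28), (47.0, 29), (48.0, 25), (49.0, 20), (50.0, 19), (51.0, 18)]
leaf -x side z23 [(-32.0, 17), (-31.0, 18), (-30.0, 18), (-29.0, 19), (-28.0, 19), (-27.0, 20), (-26.0, 21), (-25.0, 22), (-24.0, 25), (-23.0, 28), (-22.0, 34), (-21.0, 58), (-20.0, 93), (-19.0, 110), (-18.0, 114), (-17.0, 123), (-16.0, 138), (-15.0, 149), (-14.0, 154), (-13.0, 151), (-12.0, 136), (-11.0, 116), (-10.0, 101), (-9.0, 95), (-8.0, 96), (-7.0, 99)]
leaf y z23 [(-34.0, 18), (-33.0, 19), (-32.0, 19), (-31.0, 19), (-30.0, 19), (-29.0, 21), (-28.0, 23), (-27.0, 26), (-26.0, 31), (-25.0, 34), (-24.0, 44), (-23.0, 82), (-22.0, 126), (-21.0, 152), (-20.0, 161), (-19.0, 159), (-18.0, 13
[... 984 characters left out ...]
3.0, 149), (-32.0, 146), (-31.0, 144), (-30.0, 146), (-29.0, 150), (-28.0, 154), (-27.0, 154), (-26.0, 150), (-25.0, 141), (-24.0, 134), (-23.0, 131), (-22.0, 135), (-21.0, 142), (-20.0, 150), (-19.0, 154), (-18.0, 156), (-17.0, 158), (-16.0, 159), (-15.0, 153)]
jamb mid [(-46.0, 17), (-45.0, 16), (-44.0, 15), (-43.0, 15), (-42.0, 13), (-41.0, 11), (-40.0, 13), (-39.0, 15), (-38.0, 13), (-37.0, 11), (-36.0, 11), (-35.0, 12), (-34.0, 12), (-33.0, 14), (-32.0, 17), (-31.0, 18), (-30.0, 16), (-29.0, 17), (-28.0, 33), (-27.0, 66), (-26.0, 109), (-25.0, 137), (-24.0, 150), (-23.0, 154), (-22.0, 154), (-21.0, 154), (-20.0, 152), (-19.0, 151), (-18.0, 151), (-17.0, 152), (-16.0, 153), (-15.0, 153)]
```

```bash
python3 -m creep '[{"hand":0.4,"tx":-0.0014,"ty":0,"tz":0,"spin":0},{"hand":0.4,"tx":0,"ty":0,"tz":0,"spin":0},{"hand":0.4,"tx":0,"ty":0,"tz":0,"spin":0},{"hand":0.4,"tx":0,"ty":0,"tz":0,"spin":0}]'
python3 - <<'E'
from h import *; from plant import cams
T=cams.capture("top");S=cams.capture("scene");pickle.dump((T,S),open("v4.pkl","wb"))
M=np.array([[np.cos(.304),-np.sin(.304)],[np.sin(.304),np.cos(.304)]]);o=np.array([640.7,-39.8])
g=cv2.cvtColor(S["color"],cv2.COLOR_RGB2HSV)[...,2]
def s(W): q=proj(S,W).astype(np.float32); return cv2.remap(g,q[:,:1],q[:,1:],cv2.INTER_CUBIC).ravel()
xs=np.arange(-56,-30,.5)
for yy in(-24,-20,-16,-6,-4,-2,0,2,4,16,20,24):
    v=s(np.array([[*(o+M@[x,yy]),53] for x in xs])); i=v[8:34].argmin()+8; print(yy,"valley x",xs[i],v[i])
ys=np.arange(-34,35,1.)
for x in(-42,-40,-38): print(x,list(zip(ys.astype(int).tolist(),s(np.array([[*(o+M@[x,y]),59] for y in ys])).tolist())))
im=S["color"]; cv2.imwrite("pics/s6.png",cv2.resize(im[172:222,300:365],None,fx=12,fy=12,interpolation=cv2.INTER_CUBIC)[:,:,::-1])
E
```

```text
time: 23.08
tool_pos: [574.6, -60.2, 48.8]
tcp_rot: [3.141, -0.0, 0.305]
contact_force: [0.4, 0.3, -0.1]
grip_width: 50.0
finger_force: 30.0
-24 valley x -48.0 100
-20 valley x -49.0 86
-16 valley x -46.5 81
-6 valley x -46.5 92
-4 valley x -47.0 92
-2 valley x -46.5 93
0 valley x -46.5 93
2 valley x -47.0 87
4 valley x -47.0 89
16 valley x -47.0 103
20 valley x -49.0 86
24 valley x -49.0 83
-42 [(-34, 165), (-33, 159), (-32, 152), (-31, 140), (-30, 128), (-29, 118), (-28, 111), (-27, 108), (-26, 108), (-25, 108), (-24, 107), (-23, 106), (-22, 103), (-21, 101), (-20, 99), (-19, 95), (-18, 91), (-17, 90), (-16, 88), (-15, 87), (-14, 85), (-13, 83), (-12, 81), (-11, 81), (-10, 83), (-9, 86), (-8, 91), (-7, 93), (-6, 94), (-5, 94), (-4, 94), (-3, 93), (-2, 93), (-1, 92), (0, 93), (1, 94), (2, 95), (3, 95), (4, 91), (5, 88), (6, 87), (7, 89), (8, 93), (9, 104), (10, 115), (11, 125), (12, 134), (13, 135), (14, 131), (15, 124), (16, 115), (17, 108), (18, 105), (19, 104), (20, 101), (21, 96), (22, 93), (23, 91), (24, 90), (25, 89), (26, 88), (27, 87), (28, 87), (29, 85), (30, 84), (31, 82),
[... 844 characters left out ...]
-29, 127), (-28, 121), (-27, 120), (-26, 119), (-25, 117), (-24, 117), (-23, 116), (-22, 116), (-21, 117), (-20, 116), (-19, 115), (-18, 115), (-17, 113), (-16, 112), (-15, 110), (-14, 104), (-13, 98), (-12, 92), (-11, 89), (-10, 94), (-9, 104), (-8, 110), (-7, 112), (-6, 110), (-5, 109), (-4, 109), (-3, 109), (-2, 109), (-1, 109), (0, 108), (1, 107), (2, 107), (3, 106), (4, 107), (5, 109), (6, 106), (7, 102), (8, 100), (9, 95), (10, 92), (11, 91), (12, 95), (13, 103), (14, 111), (15, 116), (16, 118), (17, 118), (18, 119), (19, 119), (20, 117), (21, 117), (22, 116), (23, 114), (24, 113), (25, 112), (26, 111), (27, 112), (28, 111), (29, 109), (30, 106), (31, 98), (32, 88), (33, 83), (34, 79)]
```

View pics/s6.png

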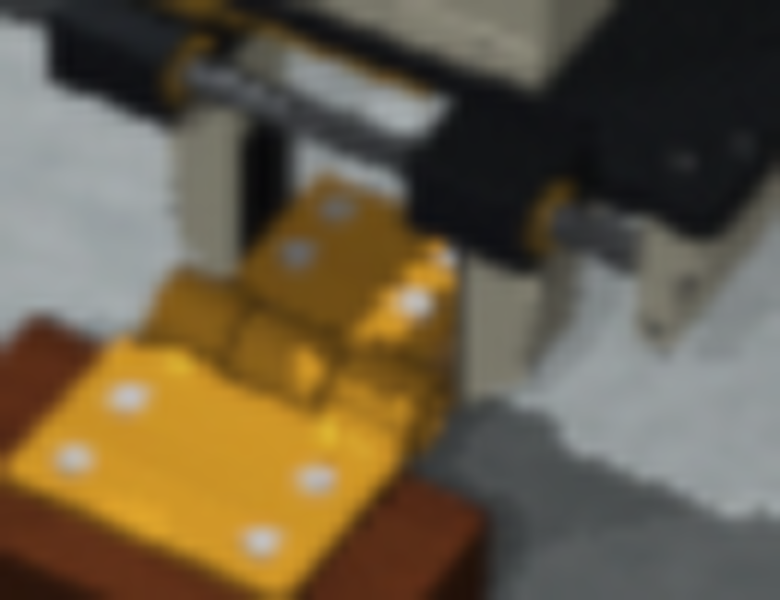

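The image shows the knuckles in line at (195,310), (280,350) and (375,390), with symmetric gaps at −11 and +11 mm. One last half-millimetre trim, a short wait to settle, then I'll hand in.

```bash
python3 -m creep '[{"hand":0.4,"tx":-0.0005,"ty":0,"tz":0,"spin":0},{"hand":0.4,"tx":0,"ty":0,"tz":0,"spin":0},{"hand":0.4,"tx":0,"ty":0,"tz":0,"spin":0},{"hand":0.4,"tx":0,"ty":0,"tz":0,"spin":0},{"hand":0.4,"tx":0,"ty":0,"tz":0,"spin":0}]' && python3 -c "from plant import close_job; print(close_job())"
```

```text
time: 23.8
tool_pos: [574.1, -60.4, 48.8]
tcp_rot: [3.141, -0.0, 0.305]
contact_force: [-0.4, 0.4, 0.1]
grip_width: 49.7
finger_force: 30.0
the job is handed in; nothing more can be done
None
```

I handed the job in at 23.8 s with the pin in the blue tray, the cap in the red tray, and the leaf held steady and level with its knuckle between the jamb knuckles, no contact force showing; by the scene camera the knuckle is within about 1–1.5 mm of the axis, and no verdict was returned.

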